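Hang the skimmer on the rail to drain over the tray

ROBOT

A 6-joint arm with a two-finger parallel gripper is mounted at the origin on a cart in front of the work surface, level with it; the furniture and walls round the work are solid. World frame = base frame: x ahead of the robot, y to its left, z up, the work surface at z = 0. Lengths are in m, angles in degrees, forces in N, time in s.
With the tool pointing down it reaches from about 0.35 to 0.925 m from the base axis. Payload 6.4 kg.
Tool frame: the origin (TCP) lies between the finger pads; the fingertips stand 8 mm ahead of it and the grasp point (between the pads) lies 11 mm behind it; z points along the fingers, y is the line along which they close (so a half turn about z gives the same grasp; the last joint's range is limited). The gripper opens to 94 mm and grips with 3 to 60 N. Pads are 16 mm wide; open, the fingers measure 119 mm over their backs; the gripper's body (75 mm by 177 mm) begins 78 mm behind the grasp point.
Start: joints at [55.858, 14.043, 89.255, -0, 76.702, -9.975], TCP at [0.266, 0.593, 0.175] pointing down, gripper open.
Joint ranges: [-179.41, 179.41], [-58.25, 129.5], [7.25, 145.43], [-54.29, 234.29], [11.92, 165.04], [-157.13, 157.13]. Speed limits (degrees/s): [147.25, 147.25, 180, 180, 180, 180].

INTERFACE

Orientations are given as a 3x3 rotation matrix whose columns are the frame's x, y, z axes.
In Python, from rig import bot gives the robot as it stands.
- The arm moves only by the tool carry_out, never from a script. Its argument "targets" is one flat list of numbers, 4 for each row, row after row: the shift along the tool's x, y, z in m, then the turn about the tool's z in rad. In form: [x, y, z, turn, x, y, z, turn, ...]. A call has exactly 8 rows; each row is the pose to reach, as a shift and turn from the pose commanded when the call began, along the tool's axes at that moment; what a row does not reach only later rows make up. A row lasts 1/8 s, in which the tool goes at most 62.5 mm and 10.7 degrees, less where a joint would pass 70% of its speed; a pose out of reach is approached as far as the arm can. A call with a gripper value outside its range is refused whole. "fingers" is the closure, from 0 (fully open) to 1 (shut), set as the call begins (left out, the last holds). The fingers move at their own pace and stop on an object; "squeeze" is the grip in N (left out, the last holds). Time passes only in rows, so rows that repeat a pose let the fingers close, or fill a call up. It gives the time, the measured TCP pose, the force, the opening and the grip force at its end, in the units of the state.
- bot.sense(): the state, without advancing time (a new reading comes with each control period).
- bot.grab_frame(name): name is "scene" or "top" or "wrist"; returns a dict with "pixels" (420x560x3 uint8, red, green, blue), "camera_matrix" (3x3 intrinsics, pixels), "dist" ([k1, k2, p1, p2, k3] as OpenCV has them; the pictures are not rectified), "R" (3x3) and "t" (3): a world point X has camera coordinates R X + t; the wrist camera has in their place "mount" (4x4, takes a point from camera to tool coordinates, whose origin is the TCP and whose axes are the flange's). Camera axes: x right, y down, z forward; pixel columns grow to the right and rows downward; lengths in m; the calibration is good to about 2 mm. A picture is of the moment at which its call begins: read the wrist's pose just before it. There is no depth.
- bot.hand_in(): hands the job in; it is judged then, once.
The state is a dict: "t": time; "joint_pos": joint angles; "qvel": joint speeds; "joint_torque": joint torques, N m; "tcp_pos": TCP position; "tcp_rot": TCP orientation; "force": force on the tool from outside, world axes, zero at the start; "moment": the same for the moment, N m; "finger_gap": finger opening in m; "finger_force": force on a finger pad.
Only numpy, scipy, OpenCV 4.12 (cv2) and the standard library are available. Lean on these libraries where they do the work, as an engineer would, in place of code of your own. Each camera call takes 0.05 s, during which the arm holds its last target. There are 200 camera calls.

TASK

Hang the green-handled skimmer up to drain: take it from its rest, hook it over the rack's rail at the open end that the shelf does not cover, slide it along under the shelf until its hook just rests against the green collar, without shifting the collar, and leave it hanging there. The empty white tray must stand below it to catch the drips: slide the tray along the worktop, without lifting it, until the skimmer's round head hangs wholly over the tray's floor. Leave the jar and dish on the shelf, the jug and the buns undisturbed.

Things in the scene. Friction and masses are not known exactly. Their poses are not given: they have to be found in the camera images.
- skimmer: Wire skimmer, 220 mm long, 130 to 200 g, steel hook at its upper end. Frame as it hangs: z up the handle, x to the side of the hook's tip, y across the flat; origin = inside of the hook's crown, where the rail's top lies when it hangs (within 5 degrees of upright). At the start it leans in its rest, z axis 45 degrees from vertical, hook end up, x pointing forward and down.
- hook_tip (a point): End of the skimmer's hook, at x = 0.012, z = -0.019 of the skimmer. Wire 6 mm thick, crown 7 mm above the skimmer's origin, inner width 13.5 mm (x -6.8 to +6.8 mm), so the 10 mm rail has under 2 mm to spare on either side; below z = -0.013 the tip flares a little outward, its lowest point z = -0.022, mouth 16 mm.
- grip (a point): Place to pinch the skimmer's green and black grip, across its y, at x = -0.003, z = -0.080 of the skimmer. The grip is 20 mm across y, 12 mm in x, from z = -0.046 to -0.130, with flat sides; above it the bare hook wire runs at x = -0.010 up to the crown.
- head (a point): Centre of the skimmer's round wire head (76 mm diameter, 5 mm thick), at x = -0.015, z = -0.174 of the skimmer. Once let go, the hanging skimmer sways for a second or two before it is still.
- rest: Grey spoon rest, fixed, foot 135 x 104 mm; origin under the foot, x level, to where the skimmer's hook end leans. The hook's crown lies at x = 0.081, z = 0.144 of this frame. A saddle, 32 mm wide over its cheeks, holds the grip from z = -0.107 to -0.131 of the skimmer's frame; above that the grip is free on all sides.
- rack: Fixed steel rack; origin on the worktop below the middle of its rail, y along the rail (about to the robot's left), x away from the robot. The rail is a 10 mm bar, axis at x = 0, z = 0.262, y -0.25 to +0.25, held only at its ends by arms going back to uprights at x = 0.13; feet from x = 0.05 to 0.21 at y = -0.25 and +0.25. A blue-handled ladle hangs fixed at y = -0.20.
- shelf_edge (a point): Point on the rail's axis below the left (+y) end of the rack's shelf, at y = 0.045 of the rack. The shelf covers the rail from there to y = -0.26, from x = -0.005 to +0.15, underside z = 0.287, front bar up to 0.325: too low to lift a hook over the rail, or for an upright gripper. From here to the arm at y = +0.25 the rail is open above.
- collar_mark (a point): Centre of the green collar on the rail (23 mm diameter, 10 mm long), under the shelf, between y = -0.10 and 0 of the rack; axes as the rack's. It sits on the rail by friction alone and slips when pushed with more than about 9 N. A skimmer whose hook touches its +y face has its origin 8 mm to +y of this point.
- tray: Empty white metal tray 274 x 200 x 36 mm, 350 g, loose on the worktop; origin under its centre, x along the 274 mm side, which lies about along the rail. Flat floor, 5 mm thick, from x -0.112 to +0.112, y -0.076 to +0.076; the long walls with their rims are 17 mm thick, outer faces at y = -0.100 and +0.100, and can be pinched from above.
- spice_jar: Spice jar with a black cap, 45 mm wide, 105 mm high, standing on the shelf; leave alone.
- dish: Small clear dish, 74 mm wide, 24 mm high, on the shelf; leave alone.
- jug: Plastic jug, 135 mm high, right of the rack; leave alone.
- bun: Choux bun, 77 x 96 x 47 mm, right of the tray; leave alone.
- bun_2: Choux bun, 69 x 80 x 53 mm, right of the tray; leave alone.

How it is judged:
By the outcome, as a careful person would: the job done as asked, in the order asked, and still so for the second after the job is handed in, with the robot touching nothing.
It also fails if it takes over 58 s, if anything falls off the work surface, if the arm or the gripper's body presses on something with over 40 N, if the wrist force passes 120 N, or if a joint passes its speed limit or range.

## Working session

There is one attempt and no reset: what is moved stays moved. The work goes in short steps, Python scripts to look and compute and a tool call to move; the robot and the scene stay as the last step left them, time stands still between calls to the robot, and variables do not carry over. Pictures are saved under pics/ and viewed, at most 10 in all, crops included, and the job is handed in when it is done.

Besides the shell and the picture viewer there is one more tool, called after "Emit:" in YAML: its name, and indented under it one key for each argument. carry_out: Moves the arm, as the interface text tells. Its arguments: {"type":"object","properties":{"targets":{"type":"array","items":{"type":"number"}},"fingers":{"type":"number"},"squeeze":{"type":"number"}},"required":["targets"]}

```bash
mkdir -p pics; ls; cat > h.py <<'E'
import numpy as np,cv2
from rig import bot
def snap(n,f):
    s=bot.sense();p=bot.grab_frame(n);cv2.imwrite('pics/'+f+'.png',p['pixels'][:,:,::-1])
    p['s']=s
    if n=='wrist':
        M=np.array(p['mount']);Rt=np.array(s['tcp_rot']);T=np.eye(4);T[:3,:3]=Rt;T[:3,3]=s['tcp_pos']
        W=np.linalg.inv(T@M);p['R']=W[:3,:3];p['t']=W[:3,3]
    return p
def ray(p,uv):
    u=cv2.undistortPoints(np.array([[uv]],float),np.array(p['camera_matrix'],float),np.array(p['dist'],float))[0,0]
    R=np.array(p['R']);t=np.array(p['t']);return -R.T@t,R.T@np.array([u[0],u[1],1])
def onz(p,uv,z):
    c,d=ray(p,uv);return c+d*(z-c[2])/d[2]
def tri(*prs):
    A=np.zeros((3,3));b=np.zeros(3);L=[]
    for p,uv in prs:
        c,d=ray(p,uv);d=d/np.linalg.norm(d);P=np.eye(3)-np.outer(d,d);A+=P;b+=P@c;L.append((c,d))
    X=np.linalg.solve(A,b);return X,[round(float(np.linalg.norm(np.cross(X-c,d)))*1000,1) for c,d in L]
def proj(p,X):
    return cv2.projectPoints(np.array([X],float),cv2.Rodrigues(np.array(p['R'],float))[0],np.array(p['t'],float),np.array(p['camera_matrix'],float),np.array(p['dist'],float))[0][0,0]
E
python3 - <<'E'
from h import *
import pickle
for n in('scene','top','wrist'):
    p=snap(n,n+'0');pickle.dump(p,open(n+'0.pkl','wb'));R=np.array(p['R']);t=np.array(p['t']);print(n,-R.T@t,R[2],p['camera_matrix'][0])
a=cv2.imread('pics/scene0.png');b=cv2.imread('pics/top0.png')
print(bot.sense())
E
```

```text
pics
scene [ 0.03526984 -1.04061121  0.79591033] [ 0.39410858  0.778343   -0.48873366] [479.05062246   0.         284.814613  ]
top [ 0.45514005 -0.06525177  1.37057748] [ 0.06005586 -0.00516884 -0.99818163] [415.59034373   0.         277.35129183]
wrist [0.19272427 0.62655555 0.38392177] [ 0.25209478 -0.11446125 -0.96090939] [319.44927311   0.         280.40645446]
{'t': 0.15, 'joint_pos': array([ 5.58566044e+01,  1.40730816e+01,  8.93075735e+01,  2.96152144e-03,
        7.67020945e+01, -9.97664808e+00]), 'qvel': array([-0.04249506, -0.15836795, -0.17310599,  0.14903155, -0.09502392,
        0.05602201]), 'joint_torque': array([-3.06592829e-04, -4.16272151e+01, -3.14978743e+01,  6.84972969e-02,
        3.16640572e-02, -6.14929786e-05]), 'tcp_pos': array([0.26582007, 0.59262049, 0.17433128]), 'tcp_rot': array([[-9.12352858e-01,  4.09403879e-01, -8.52242892e-04],
       [ 4.09404656e-01,  9.12352161e-01, -1.16708307e-03],
       [ 2.99737306e-04, -1.41370379e-03, -9.99998956e-01]]), 'force': array([-0.49040532, -0.3197651 ,  0.39962065]), 'moment': array([ 0.00892414, -0.00179529,  0.05946795]), 'finger_force': 0.0, 'finger_gap': 0.09395778974300695}
```

View pics/scene0.png

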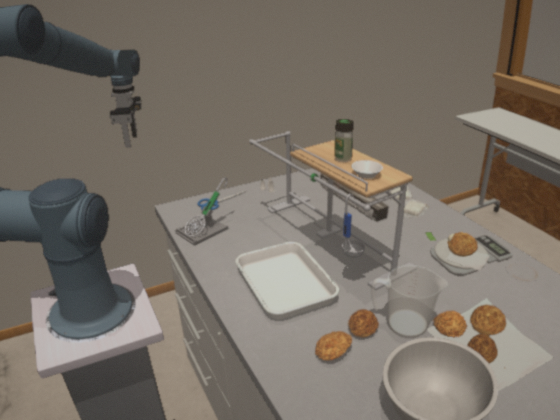

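View pics/top0.png

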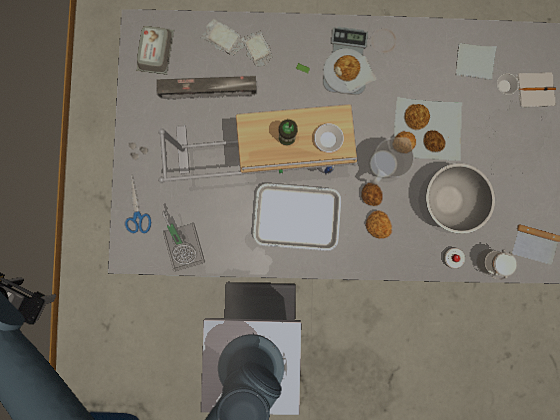

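The scene view shows the rest with the skimmer at about (205,220), the rail from (252,142) to (380,210), the collar at (313,178) and the tray at (287,278). In the top view, the rest is at (184,245), the hook near (167,205), the rail from (163,180) to (355,160), and the tray at (296,216). I'll zoom in on both.

```bash
python3 - <<'E'
import cv2
a=cv2.imread('pics/scene0.png')[130:280,170:430];b=cv2.imread('pics/top0.png')[120:280,150:370]
cv2.imwrite('pics/sc.png',cv2.resize(a,None,fx=3,fy=3,interpolation=cv2.INTER_CUBIC))
cv2.imwrite('pics/tc.png',cv2.resize(b,None,fx=3.5,fy=3.5,interpolation=cv2.INTER_CUBIC))
E
```

```text
(no output)
```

View pics/sc.png

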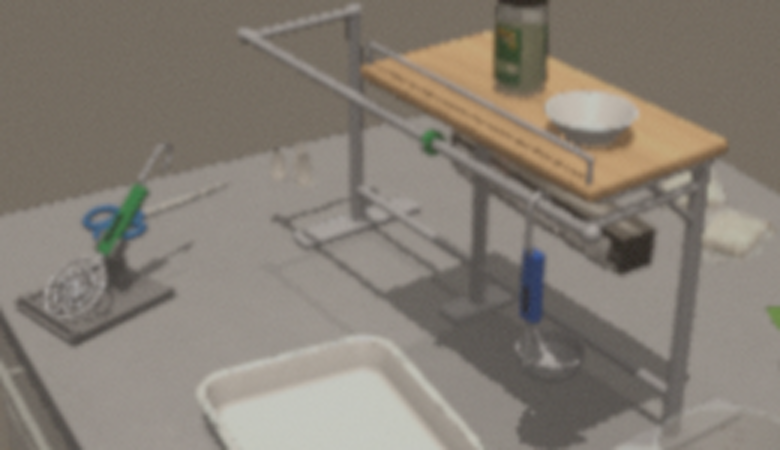

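View pics/tc.png

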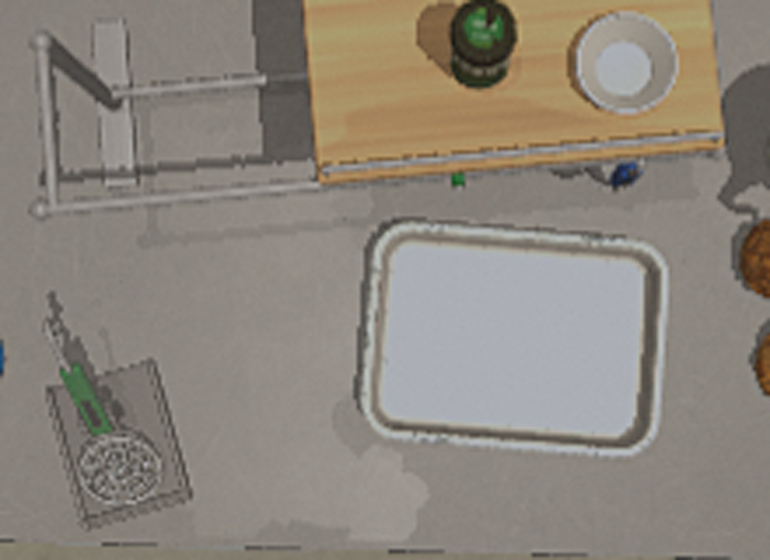

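The crops give these full-image positions. Rail: left end at top (162,180) and scene (251.3,141.7), right end at scene (367,207). Collar at scene (314,177). Skimmer head at top (184,254) and scene (195,226). The green grip is visible in both views.

```bash
cat > m.py <<'E'
from h import *
import pickle
S=pickle.load(open('scene0.pkl','rb'));T=pickle.load(open('top0.pkl','rb'))
s=lambda x,y:(170+x/3,130+y/3)
t=lambda x,y:(150+x/3.5,120+y/3.5)
print('railL',tri((S,s(244,35)),(T,t(42,210))),onz(S,s(244,35),.262),onz(T,t(42,210),.262))
print('railR',onz(S,s(592,231),.262),'railmid',onz(T,t(318,184),.262))
print('collar S',onz(S,s(432,142),.262))
print('collar T',onz(T,t(458,180),.255))
print('head',tri((S,s(76,287)),(T,t(120,468))))
print('hooktop',tri((S,s(165,148)),(T,t(52,297))))
def green(p,x0,x1,y0,y1):
    h=cv2.cvtColor(p['pixels'],cv2.COLOR_RGB2HSV);m=cv2.inRange(h,(45,80,40),(85,255,255));k=np.zeros_like(m);k[y0:y1,x0:x1]=m[y0:y1,x0:x1]
    pts=np.argwhere(k)[:,::-1].astype(float);c=pts.mean(0);w,v=np.linalg.eigh(np.cov((pts-c).T));q=(pts-c)@v[:,1];return len(pts),c,c+v[:,1]*q.min(),c+v[:,1]*q.max()
a=green(S,190,230,180,225);b=green(T,160,190,210,250);print(a,b)
e=[a[2],a[3]] if a[2][1]<a[3][1] else [a[3],a[2]];f=[b[2],b[3]] if b[2][1]<b[3][1] else [b[3],b[2]]
for i in(0,1):print('green end',tri((S,e[i]),(T,f[i])))
print('collar px',green(S,300,330,165,190)[:2],green(T,270,290,165,180)[:2])
for n,q in dict(c1=(48,388),c2=(152,362),c3=(190,495),c4=(86,525)).items():print('foot',n,onz(T,t(*q),.006))
g=cv2.cvtColor(T['pixels'],cv2.COLOR_RGB2HSV);m=cv2.inRange(g[170:262,245:350],(0,0,175),(180,60,255))
c=max(cv2.findContours(m,0,2)[0],key=cv2.contourArea)
r=cv2.minAreaRect(c);print(r);P=[onz(T,q+np.array([245,170]),.03) for q in cv2.boxPoints(r)];print(np.round(P,4),np.mean(P,0),[np.linalg.norm(P[i]-P[i-1]) for i in range(4)])
E
python3 m.py
```

```text
railL (array([0.57457891, 0.24140534, 0.25848452]), [1.4, 1.4]) [0.56976357 0.2335919  0.262     ] [0.57550231 0.23988274 0.262     ]
railR [ 0.63516994 -0.27486603  0.262     ] railmid [0.60071113 0.02889158 0.262     ]
collar S [ 0.60809757 -0.0794389   0.262     ]
collar T [ 0.60744059 -0.07843295  0.255     ]
head (array([0.36286985, 0.22381258, 0.02662177]), [1.8, 1.8])
hooktop (array([0.50184109, 0.26807545, 0.13588563]), [14.2, 14.2])
(95, array([210.94736842, 201.98947368]), array([216.66702078, 192.39775206]), array([204.28155085, 213.16789197])) (63, array([173.41269841, 233.20634921]), array([168.70602792, 225.01922669]), array([179.0969897 , 243.09401593]))
green end (array([0.45376136, 0.25757687, 0.10539783]), [1.8, 1.8])
green end (array([0.39850976, 0.23474411, 0.05632345]), [1.0, 1.0])
collar px (11, array([312.54545455, 175.45454545])) (13, array([280.53846154, 170.84615385]))
foot c1 [0.43597988 0.29786787 0.006     ]
foot c2 [0.46274452 0.20119523 0.006     ]
foot c3 [0.33981031 0.16137828 0.006     ]
foot c4 [0.3095338  0.25744071 0.006     ]
((50.89263153076172, 46.85994338989258), (73.32447052001953, 50.15971374511719), 4.513988018035889)
[[ 0.4178 -0.0108  0.03  ]
 [ 0.5794 -0.0192  0.03  ]
 [ 0.5666 -0.2564  0.03  ]
 [ 0.4049 -0.2463  0.03  ]] [ 0.49217279 -0.13318818  0.03      ] [np.float64(0.2358736495298953), np.float64(0.16183088618683106), np.float64(0.237543141065842), np.float64(0.16197270219932264)]
```

Emit:
carry_out:
  targets: [-0.04,-0.033,-0.02,-0.1,-0.08,-0.066,-0.045,-0.25,-0.13,-0.105,-0.045,-0.4,-0.17,-0.14,-0.045,-0.55,-0.215,-0.178,-0.045,-0.7,-0.255,-0.212,-0.045,-0.737,-0.285,-0.237,-0.045,-0.737,-0.295,-0.247,-0.045,-0.737]
  fingers: 0

```text
t: 1.15
tcp_pos: [0.4346, 0.2454, 0.22]
tcp_rot: [[-0.952, -0.307, -0.0], [-0.307, 0.952, 0.0], [0.0, 0.0, -1.0]]
force: [-0.1, 1.3, -0.3]
finger_gap: 0.0939
finger_force: 0.0
```

```bash
cat > w.py <<'E'
from h import *
import pickle,sys
n=sys.argv[1];p=snap('wrist',n);pickle.dump(p,open(n+'.pkl','wb'));s=p['s'];print(s['t'],s['tcp_pos'],np.array(s['tcp_rot']).round(3).tolist(),s['joint_pos'].round(1))
for nm,X in dict(grip=(.434,.247,.0895),crown=(.490,.265,.144),head=(.363,.224,.027)).items():print(nm,proj(p,X))
E
python3 w.py w1
```

```text
1.15 [0.43463599 0.2454058  0.21997802] [[-0.952, -0.307, -0.0], [-0.307, 0.952, 0.0], [0.0, 0.0, -1.0]] [ 16.4  -8.8 108.2   0.   80.6 -91.5]
grip [281.51944451 191.27091548]
crown [281.56469652 262.53338327]
head [281.35300344 119.67552488]
```

View pics/w1.png

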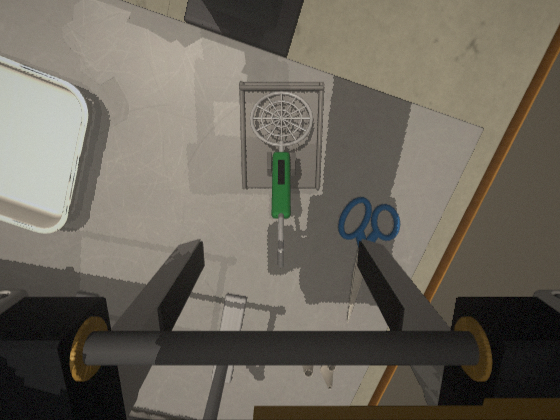

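The wrist view shows the head at (282,120), the grip centred on column 281.5 and the hook crown near (280,262). All match the predictions, so I'm descending.

Emit:
carry_out:
  targets: [0,0.0017,0.03,0,0,0.0017,0.07,0,0,0.0017,0.11,0,0,0.0017,0.13,0,0,0.0017,0.14,0,0,0.0017,0.1415,0,0,0.0017,0.1415,0,0,0.0017,0.1415,0]

```text
t: 2.2
tcp_pos: [0.4343, 0.2489, 0.0797]
tcp_rot: [[-0.951, -0.31, 0.002], [-0.31, 0.951, 0.001], [-0.002, -0.0, -1.0]]
force: [-0.8, 1.3, 0.2]
finger_gap: 0.094
finger_force: 0.0
```

Emit:
carry_out:
  targets: [0,0,0,0,0,0,0,0,0,0,0,0,0,0,0,0,0,0,0,0,0,0,0,0,0,0,0,0,0,0,0,0]
  fingers: 1
  squeeze: 45

```text
t: 3.2
tcp_pos: [0.4336, 0.2485, 0.0787]
tcp_rot: [[-0.951, -0.31, -0.0], [-0.31, 0.951, -0.0], [0.0, -0.0, -1.0]]
force: [0.0, -0.1, 0.3]
finger_gap: 0.0173
finger_force: 0.1
```

Emit:
carry_out:
  targets: [0,0,0,0,0,0,0,0,0,0,0,0,0,0,0,0,0,0,0,0,0,0,0,0,0,0,0,0,0,0,0,0]

```text
t: 4.2
tcp_pos: [0.4336, 0.2485, 0.0786]
tcp_rot: [[-0.951, -0.31, -0.0], [-0.31, 0.951, 0.0], [0.0, 0.0, -1.0]]
force: [0.5, 0.3, 0.9]
finger_gap: 0.0005
finger_force: 0.1
```

```bash
python3 w.py w2; python3 -c "
import cv2
a=cv2.imread('pics/w2.png');cv2.imwrite('pics/w2.png',a)"
```

```text
4.2 [0.43358666 0.24854788 0.07864845] [[-0.951, -0.31, -0.0], [-0.31, 0.951, 0.0], [0.0, 0.0, -1.0]] [ 16.8   0.3 115.2   0.   64.5 -91.3]
grip [277.32375102 239.82864041]
crown [276.25577141 375.53339003]
head [277.98386515 122.15789781]
```

View pics/w2.png

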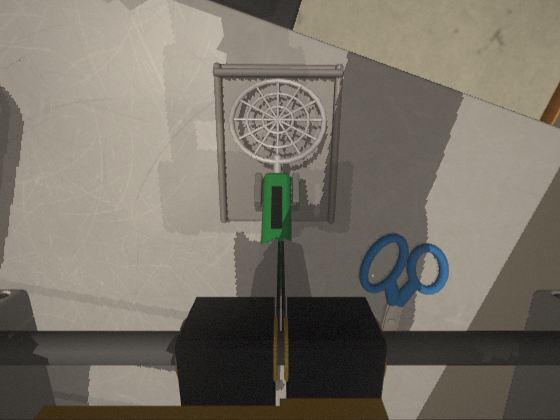

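The fingers closed fully (gap 0) with the green grip's near end at row 175 and the head at (278,121), so they missed the grip. I'll triangulate from the two wrist views.

```bash
python3 - <<'E'
from h import *
import pickle
a=pickle.load(open('w1.pkl','rb'));b=pickle.load(open('w2.pkl','rb'));T=pickle.load(open('top0.pkl','rb'));S=pickle.load(open('scene0.pkl','rb'))
tc=b['s']['tcp_pos']
for d in(-.008,0,.011,.03):print(d,proj(b,tc+[0,0,d]))
def gr(p):
    h=cv2.cvtColor(p['pixels'],cv2.COLOR_RGB2HSV);m=cv2.inRange(h,(45,80,40),(85,255,255))
    c=max(cv2.findContours(m,0,2)[0],key=cv2.contourArea);return cv2.boundingRect(c)
print(gr(a),gr(b))
ga,gb=gr(a),gr(b)
print('green low end',tri((a,(281.5,ga[1])),(b,(277,gb[1]))))
print('head a,b,T,S',tri((a,(282,120)),(b,(278,121)),(T,(184.3,253.7)),(S,(195.3,225.7))))
# known line: direction 45deg in vertical plane; cast green top end at its z
for z in(.06,.09,.11,.12):print(z,onz(a,(281,ga[1]+ga[3]),z),onz(a,(280,262),z+.03))
E
```

```text
-0.008 [279.77051014 230.16947903]
0 [279.75013349 234.12662616]
0.011 [279.71971658 240.03366207]
0.03 [279.6594105  251.74550542]
(272, 152, 18, 66) (261, 173, 30, 80)
green low end (array([0.39728472, 0.23487119, 0.05368649]), [0.3, 0.3])
head a,b,T,S (array([0.36275775, 0.22416652, 0.02623454]), [0.8, 0.7, 2.1, 1.7])
0.06 [0.4724892  0.25892968 0.06      ] [0.51480707 0.27134345 0.09      ]
0.09 [0.46322237 0.25586441 0.09      ] [0.50098467 0.2669112  0.12      ]
0.11 [0.45704448 0.2538209  0.11      ] [0.49176974 0.26395636 0.14      ]
0.12 [0.45395554 0.25279915 0.12      ] [0.48716228 0.26247894 0.15      ]
```

```bash
python3 - <<'E'
from h import *
import pickle
b=pickle.load(open('w2.pkl','rb'))
for z in(.04,.06,.08,.1,.12,.14):print(onz(b,(276,242),z))
p=snap('scene','s2');q=snap('top','t2')
a=cv2.resize(p['pixels'][150:260,160:260],None,fx=4,fy=4,interpolation=2);c=cv2.resize(q['pixels'][170:280,140:240],None,fx=4,fy=4,interpolation=2)
cv2.imwrite('pics/st2.png',np.hstack([a,c])[:,:,::-1])
E
```

```text
[0.45529978 0.25224641 0.04      ]
[0.44740364 0.24998007 0.06      ]
[0.43950749 0.24771372 0.08      ]
[0.43161134 0.24544738 0.1       ]
[0.4237152  0.24318103 0.12      ]
[0.41581905 0.24091469 0.14      ]
```

View pics/st2.png

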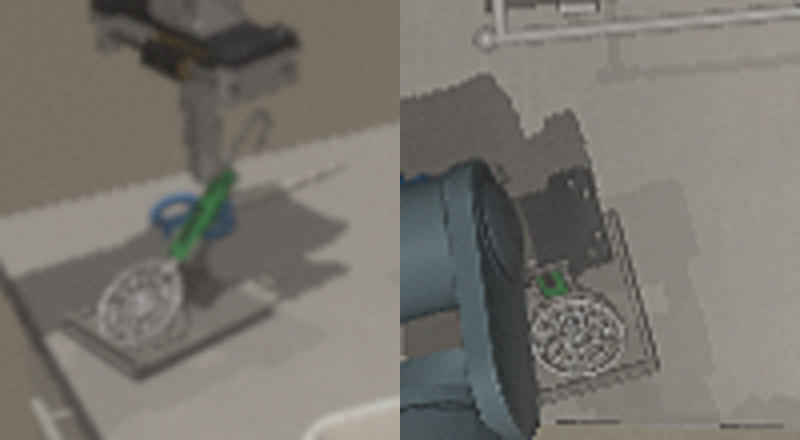

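In this picture the skimmer is unmoved in its rest, with its green top end at scene (217,193). The closed fingertips end at about scene (212,195). I'll compare the predicted fingertip position with that.

```bash
python3 - <<'E'
from h import *
import pickle
S=pickle.load(open('scene0.pkl','rb'));b=pickle.load(open('w2.pkl','rb'));tc=b['s']['tcp_pos']
for d in(-.008,.011,.05,.09):print(d,proj(S,tc+[0,0,d]))
u=np.array([.951,.31,0])
for nm,X in dict(grip=(.434,.247,.0895),top=(.457,.254,.1136),low=(.397,.235,.0537)).items():print(nm,proj(S,X),proj(b,X))
i=b['pixels'];
for r in(235,245,255,265,280,290):print(r,[tuple(int(v) for v in i[r,c]) for c in range(225,340,8)])
E
```

```text
-0.008 [213.19707785 204.70431096]
0.011 [212.66312438 199.42564844]
0.05 [211.55596033 188.3900658 ]
0.09 [210.40530292 176.78788777]
grip [212.95729994 199.63906234] [277.32375102 239.82864041]
top [218.38438268 190.31447186] [276.29615734 290.89967308]
low [204.20445471 213.97910805] [277.71226877 172.78704099]
235 [(170, 163, 147), (176, 168, 154), (107, 106, 94), (172, 164, 149), (168, 159, 144), (48, 114, 57), (46, 116, 56), (33, 68, 36), (31, 58, 32), (89, 84, 78), (101, 95, 89), (103, 98, 91), (100, 96, 87), (100, 96, 90), (102, 96, 87)]
245 [(168, 158, 145), (166, 157, 142), (108, 103, 95), (107, 100, 92), (108, 104, 94), (98, 93, 86), (76, 73, 66), (31, 45, 31), (77, 74, 68), (75, 71, 66), (102, 95, 89), (103, 98, 89), (102, 97, 88), (100, 93, 88), (103, 95, 89)]
255 [(166, 158, 146), (162, 154, 141), (109, 102, 96), (102, 96, 90), (104, 98, 91), (79, 73, 65), (77, 73, 67), (24, 31, 18), (76, 71, 65), (79, 74, 69), (99, 95, 88), (102, 95, 90), (98, 94, 87), (100, 95, 88), (102, 97, 90)]
265 [(161, 156, 141), (163, 154, 142), (104, 100, 92), (104, 101, 93), (101, 95, 89), (79, 76, 69), (80, 76, 71), (28, 34, 26), (74, 69, 62), (73, 68, 62), (77, 72, 67), (102, 96, 91), (98, 92, 84), (99, 93, 87), (98, 94, 87)]
280 [(161, 154, 142), (163, 155, 142), (102, 99, 90), (104, 99, 92), (78, 74, 67), (75, 71, 67), (72, 71, 65), (26, 40, 30), (73, 68, 63), (73, 69, 64), (76, 70, 67), (103, 97, 92), (101, 96, 90), (98, 94, 85), (100, 97, 88)]
290 [(163, 155, 142), (159, 151, 138), (103, 97, 90), (100, 96, 89), (78, 74, 69), (71, 67, 62), (78, 76, 70), (58, 57, 53), (76, 73, 68), (76, 72, 67), (76, 70, 66), (99, 94, 87), (102, 98, 88), (100, 95, 87), (99, 95, 87)]
```

The wrist and scene views both put the visible fingertips about 20–25 mm higher than nominal, just above the grip. I'll open, go down 24 mm further and slightly forward, and close again.

Emit:
carry_out:
  targets: [0,0,0,0,0,0,0,0,0,0,0,0,0,0,0,0,0,0,0,0,0,0,0,0,0,0,0,0,0,0,0,0]
  fingers: 0.5

```text
t: 5.35
tcp_pos: [0.4336, 0.2485, 0.0787]
tcp_rot: [[-0.951, -0.31, 0.0], [-0.31, 0.951, -0.0], [-0.0, -0.0, -1.0]]
force: [-0.3, -0.7, -0.3]
finger_gap: 0.0471
finger_force: 0.0
```

Emit:
carry_out:
  targets: [-0.003,-0.001,0.004,0,-0.003,-0.001,0.01,0,-0.003,-0.001,0.016,0,-0.003,-0.001,0.022,0,-0.003,-0.001,0.024,0,-0.003,-0.001,0.024,0,-0.003,-0.001,0.024,0,-0.003,-0.001,0.024,0]

```text
t: 6.35
tcp_pos: [0.437, 0.2486, 0.0549]
tcp_rot: [[-0.951, -0.31, 0.001], [-0.31, 0.951, 0.0], [-0.001, -0.0, -1.0]]
force: [0.8, 0.7, -0.5]
finger_gap: 0.047
finger_force: 0.0
```

Emit:
carry_out:
  targets: [0,0,0,0,0,0,0,0,0,0,0,0,0,0,0,0,0,0,0,0,0,0,0,0,0,0,0,0,0,0,0,0]
  fingers: 1
  squeeze: 45

```text
t: 7.35
tcp_pos: [0.437, 0.2481, 0.0547]
tcp_rot: [[-0.951, -0.31, 0.0], [-0.31, 0.951, -0.001], [-0.0, -0.001, -1.0]]
force: [1.6, -5.0, 1.4]
finger_gap: 0.0196
finger_force: 45.0
```

It's gripped, with a gap of 19.6 mm and 45 N. Next I'll lift it and bring it in front of the open end of the rail, turned to match the rail.

Emit:
carry_out:
  targets: [0,0,-0.01,0,0,0,-0.025,0,0,0,-0.05,0,0,0,-0.08,0,0,0,-0.11,0,0,0,-0.14,0,0,0,-0.165,0,0,0,-0.18,0]

```text
t: 8.35
tcp_pos: [0.4369, 0.2495, 0.2371]
tcp_rot: [[-0.951, -0.31, 0.002], [-0.31, 0.951, 0.002], [-0.003, 0.002, -1.0]]
force: [0.2, -0.3, -1.8]
finger_gap: 0.0196
finger_force: 45.0
```

Emit:
carry_out:
  targets: [0.002,-0.015,0,0.03,0.004,-0.03,0,0.06,0.007,-0.055,0,0.1,0.01,-0.08,0,0.14,0.013,-0.105,0,0.18,0.0156,-0.122,0,0.195,0.0156,-0.122,0,0.195,0.0156,-0.122,0,0.195]

```text
t: 9.35
tcp_pos: [0.4595, 0.1279, 0.2344]
tcp_rot: [[-0.993, -0.12, -0.001], [-0.12, 0.993, 0.0], [0.001, 0.0, -1.0]]
force: [-0.0, -0.2, -1.9]
finger_gap: 0.0198
finger_force: 45.0
```

```bash
python3 - <<'E'
from h import *
import pickle
b=snap('wrist','w3');S=snap('scene','s3');T=snap('top','t3');pickle.dump((b,S,T),open('v3.pkl','wb'));s=b['s'];print(s['t'],s['tcp_pos'],s['tcp_rot'].round(3).tolist(),s['force'],s['finger_gap'])
cr=s['tcp_pos']+np.array([.0552,.0067,.0893]);print(cr,[proj(p,cr) for p in(b,S,T)])
a=cv2.resize(S['pixels'][90:230,185:325],None,fx=2.85,fy=2.85,interpolation=2);c=cv2.resize(b['pixels'],None,fx=.95*.75,fy=.95,interpolation=2)
c=cv2.resize(b['pixels'][100:420,140:460],(399,399),interpolation=2)
cv2.imwrite('pics/v3.png',np.hstack([a,c])[:,:,::-1])
E
```

```text
9.35 [0.45952888 0.12794331 0.23436111] [[-0.993, -0.12, -0.001], [-0.12, 0.993, 0.0], [0.001, 0.0, -1.0]] [-0.02161274 -0.20969789 -1.90260481] 0.01984246040623919
[0.51472888 0.13464331 0.32366111] [array([279.31796365, 409.4334183 ]), array([246.56939004, 135.8116395 ]), array([195.98694108, 202.15621456])]
```

View pics/v3.png

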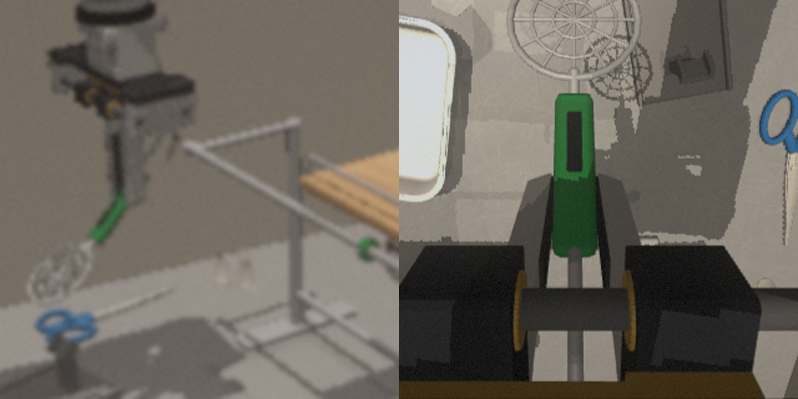

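Held well: head at scene (207,187) and wrist (280,114), and the wire is straight. I'll check the tilt from the head and the grip ends.

```bash
python3 - <<'E'
from h import *
import pickle
b,S,T=pickle.load(open('v3.pkl','rb'))
sc=lambda x,y:(185+x/2.85,90+y/2.85); wc=lambda x,y:(140+(x-399)*320/399,100+y*320/399)
tc=b['s']['tcp_pos'];R=b['s']['tcp_rot']
u=np.array([.993,.12,0])
def f(n,X):print(n,X[0].round(4),X[1],'fwd,lat,up rel tcp',((X[0]-tc)@u).round(4),((X[0]-tc)@R[:,1]).round(4),(X[0]-tc)[2].round(4))
f('head',tri((S,sc(62,275)),(b,wc(573,18))))
f('glow',tri((S,sc(97,240)),(b,wc(573,94))))
f('gtop',tri((S,sc(122,200)),(b,wc(576,258))))
f('hook?',tri((S,sc(180,137)),(T,(196,202))))
print('exp head fwd/up', .0556-.1336, .0893-.1124,'glow',.0556-.0021-.0919,.0893+.0021-.0919)
# rail end in both
print(onz(S,sc(187,146),.262))
E
```

```text
head [0.3797 0.1182 0.2054] [0.3, 0.3] fwd,lat,up rel tcp -0.0804 -0.0001 -0.0289
glow [0.4195 0.1228 0.2317] [0.9, 0.9] fwd,lat,up rel tcp -0.0403 -0.0003 -0.0027
gtop [0.4695 0.1335 0.2729] [18.8, 18.8] fwd,lat,up rel tcp 0.0105 0.0043 0.0386
hook? [0.5173 0.1353 0.3161] [1.9, 1.9] fwd,lat,up rel tcp 0.0583 0.0004 0.0818
exp head fwd/up -0.078 -0.023099999999999996 glow -0.0384 -0.0004999999999999866
[0.56934564 0.23812274 0.262     ]
```

Still about 45° in the grip. Next: over the rail with the hook beyond it, then down to the entry point.

Emit:
carry_out:
  targets: [-0.015,0.001,0,0,-0.035,0.003,0,0,-0.06,0.005,0,0,-0.085,0.005,0,0,-0.098,0.005,0.0,0,-0.098,0.005,0.01,0,-0.098,0.005,0.02,0,-0.098,0.005,0.0235,0]

```text
t: 10.5
tcp_pos: [0.5552, 0.1444, 0.2097]
tcp_rot: [[-0.993, -0.12, -0.002], [-0.12, 0.993, -0.0], [0.002, 0.0, -1.0]]
force: [0.1, 1.1, -2.1]
finger_gap: 0.0195
finger_force: 45.0
```

Emit:
carry_out:
  targets: [0,0,0,0,0,0,0,0,0.003,0,0.003,0,0.006,0,0.006,0,0.009,0,0.009,0,0.009,0,0.009,0,0.009,0,0.009,0,0.009,0,0.009,0]

```text
t: 11.5
tcp_pos: [0.5477, 0.1434, 0.2023]
tcp_rot: [[-0.993, -0.12, 0.0], [-0.12, 0.993, 0.0], [-0.0, 0.0, -1.0]]
force: [-0.1, -0.1, -0.6]
finger_gap: 0.0194
finger_force: 45.0
```

```bash
python3 - <<'E'
from h import *
import pickle
S=snap('scene','s4');T=snap('top','t4');s=S['s'];print(s['t'],s['tcp_pos'],s['force'],s['joint_pos'].round(1))
print(proj(S,s['tcp_pos']+np.array([.0552,.0067,.087])))
a=cv2.resize(S['pixels'][105:185,235:315],None,fx=5,fy=5,interpolation=2);c=cv2.resize(T['pixels'][140:220,165:245],None,fx=5,fy=5,interpolation=2)
cv2.imwrite('pics/v4.png',np.hstack([a,c])[:,:,::-1])
E
```

```text
11.5 [0.54766107 0.14335587 0.20230702] [-0.05676892 -0.13879845 -0.61435812] [  3.2   1.5 100.2   0.   78.2 -93.7]
[272.75078085 139.86477115]
```

View pics/v4.png

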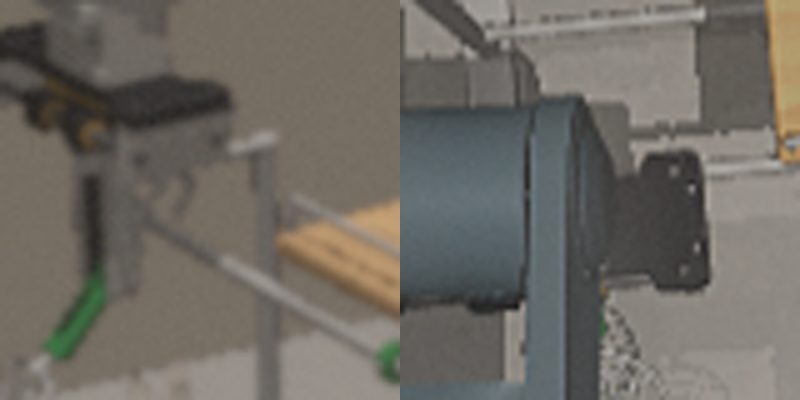

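The hook arches over the rail line, with its crown at scene (271,139) and tip near (272,147), and the rail is on its robot side as planned. Next I'll probe towards the shank.

Emit:
carry_out:
  targets: [-0.0007,0,0.0007,0,-0.0014,0,0.0014,0,-0.0021,0,0.0021,0,-0.0028,0,0.0028,0,-0.003,0,0.003,0,-0.003,0,0.003,0,-0.003,0,0.003,0,-0.003,0,0.003,0]

```text
t: 12.6
tcp_pos: [0.5505, 0.1437, 0.1992]
tcp_rot: [[-0.993, -0.12, 0.0], [-0.12, 0.993, -0.0], [-0.0, -0.0, -1.0]]
force: [0.1, 0.2, -2.0]
finger_gap: 0.0198
finger_force: 45.0
```

```bash
cat > f.py <<'E'
from rig import bot
import numpy as np
s=bot.sense();print(s['t'],s['tcp_pos'].round(4),s['force'].round(2),s['moment'].round(3),s['joint_torque'].round(2))
E
python3 f.py
```

```text
12.6 [0.5505 0.1437 0.1992] [ 0.06  0.25 -2.03] [ 0.057 -0.026 -0.004] [-0.000e+00 -3.392e+01 -3.239e+01 -3.000e-02  1.300e-01 -0.000e+00]
```

Emit:
carry_out:
  targets: [-0.0005,0,0.0005,0,-0.001,0,0.001,0,-0.0015,0,0.0015,0,-0.0018,0,0.0018,0,-0.0018,0,0.0018,0,-0.0018,0,0.0018,0,-0.0018,0,0.0018,0,-0.0018,0,0.0018,0]

```text
t: 13.6
tcp_pos: [0.5523, 0.1439, 0.1974]
tcp_rot: [[-0.993, -0.12, 0.0], [-0.12, 0.993, 0.0], [-0.0, -0.0, -1.0]]
force: [-0.1, 0.6, -1.5]
finger_gap: 0.0193
finger_force: 45.0
```

Emit:
carry_out:
  targets: [-0.0004,0,0.0004,0,-0.0008,0,0.0008,0,-0.0012,0,0.0012,0,-0.0012,0,0.0012,0,-0.0012,0,0.0012,0,-0.0012,0,0.0012,0,-0.0012,0,0.0012,0,-0.0012,0,0.0012,0]

```text
t: 14.6
tcp_pos: [0.5535, 0.144, 0.1962]
tcp_rot: [[-0.993, -0.12, -0.0], [-0.12, 0.993, -0.0], [0.0, -0.0, -1.0]]
force: [0.1, 0.6, -1.5]
finger_gap: 0.0197
finger_force: 45.0
```

Emit:
carry_out:
  targets: [-0.0005,0,0.0005,0,-0.001,0,0.001,0,-0.0015,0,0.0015,0,-0.0015,0,0.0015,0,-0.0015,0,0.0015,0,-0.0015,0,0.0015,0,-0.0015,0,0.0015,0,-0.0015,0,0.0015,0]

```text
t: 15.6
tcp_pos: [0.555, 0.1443, 0.1947]
tcp_rot: [[-0.993, -0.12, 0.0], [-0.12, 0.993, 0.0], [-0.0, 0.0, -1.0]]
force: [-0.2, 0.3, -1.3]
finger_gap: 0.0198
finger_force: 45.0
```

Emit:
carry_out:
  targets: [-0.0005,0,0.0005,0,-0.001,0,0.001,0,-0.0015,0,0.0015,0,-0.0018,0,0.0018,0,-0.0018,0,0.0018,0,-0.0018,0,0.0018,0,-0.0018,0,0.0018,0,-0.0018,0,0.0018,0]

```text
t: 16.6
tcp_pos: [0.5563, 0.1444, 0.1934]
tcp_rot: [[-0.993, -0.12, -0.001], [-0.12, 0.993, -0.0], [0.001, -0.0, -1.0]]
force: [-5.2, -1.0, 3.7]
finger_gap: 0.0198
finger_force: 45.0
```

```bash
python3 - <<'E'
from h import *
import pickle
S=snap('scene','s5');s=S['s'];print(s['t'],s['tcp_pos'],s['force'],s['moment'])
u=s['tcp_pos'];X=u+np.array([.0552,.0067,.087]);h=np.array([.993,.12,0])*.707
zs=h+[0,0,.707];xs=h-[0,0,.707]
for n,(a,b) in dict(crownout=(0,.007),tip=(.012,-.022),shank=(-.01,-.03)).items():print(n,proj(S,X+a*xs+b*zs))
y=X[1]
for yy in(y+.03,y,y-.03,y-.06):print('rail',proj(S,(.604-.121*(yy+.015),yy,.262)))
a=cv2.resize(S['pixels'][120:170,245:305],None,fx=10,fy=10,interpolation=2)
cv2.imwrite('pics/v5.png',a[:,:,::-1])
E
```

```text
16.6 [0.55632169 0.14441588 0.19337461] [-5.1583312  -0.99802553  3.74870731] [-0.04688054  0.64815145  0.0590991 ]
crownout [276.67838527 140.12419021]
tip [273.52719326 150.17558034]
shank [267.37025253 148.69025106]
rail [261.64417178 146.55174582]
rail [267.06177528 149.62117846]
rail [272.65659637 152.79384907]
rail [278.43644032 156.0744519 ]
```

View pics/v5.png

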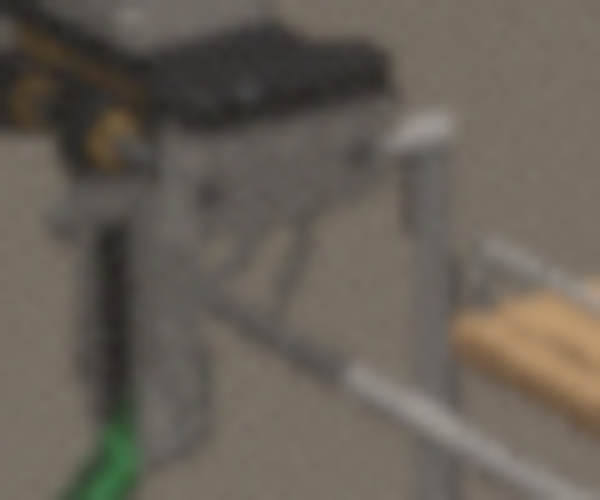

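The reaction is 7.7 N, directed back and up, which is clean shank contact. I'll back off about 2 mm and lower the hook onto the rail along its own axis.

Emit:
carry_out:
  targets: [0.0016,0,-0.0016,0,0.0016,0,-0.0016,0,0.0046,0,0.0014,0,0.0076,0,0.0044,0,0.0106,0,0.0074,0,0.0136,0,0.0104,0,0.0156,0,0.0124,0,0.0156,0,0.0124,0]

```text
t: 17.65
tcp_pos: [0.5411, 0.1426, 0.1803]
tcp_rot: [[-0.993, -0.12, -0.0], [-0.12, 0.993, -0.0], [0.0, 0.0, -1.0]]
force: [-0.2, 1.1, -2.3]
finger_gap: 0.0197
finger_force: 45.0
```

Emit:
carry_out:
  targets: [0.0005,0,0.0005,0,0.001,0,0.001,0,0.0015,0,0.0015,0,0.002,0,0.002,0,0.0025,0,0.0025,0,0.003,0,0.003,0,0.003,0,0.003,0,0.003,0,0.003,0]

```text
t: 18.65
tcp_pos: [0.5383, 0.1422, 0.1775]
tcp_rot: [[-0.993, -0.12, 0.0], [-0.12, 0.993, -0.0], [-0.0, -0.0, -1.0]]
force: [-0.2, 0.2, -1.4]
finger_gap: 0.0196
finger_force: 45.0
```

Emit:
carry_out:
  targets: [0.0004,0,0.0004,0,0.0008,0,0.0008,0,0.0012,0,0.0012,0,0.0015,0,0.0015,0,0.0018,0,0.0018,0,0.002,0,0.002,0,0.002,0,0.002,0,0.002,0,0.002,0]

```text
t: 19.65
tcp_pos: [0.5374, 0.142, 0.1764]
tcp_rot: [[-0.993, -0.12, 0.003], [-0.12, 0.993, 0.0], [-0.003, -0.0, -1.0]]
force: [4.1, 0.4, 3.6]
finger_gap: 0.0197
finger_force: 45.0
```

The crown is seated, with the reaction along the hook axis. I'll ease off about 1 mm and slide along the rail.

Emit:
carry_out:
  targets: [-0.0016,0,-0.0016,0,-0.0016,-0.01,-0.0016,0,-0.0016,-0.025,-0.0016,0,-0.0016,-0.043,-0.0016,0,-0.0016,-0.062,-0.0016,0,-0.0016,-0.08,-0.0016,0,-0.0016,-0.094,-0.0016,0,-0.0016,-0.1,-0.0016,0]

```text
t: 20.65
tcp_pos: [0.5497, 0.0418, 0.1767]
tcp_rot: [[-0.993, -0.119, -0.001], [-0.119, 0.993, -0.0], [0.001, 0.0, -1.0]]
force: [-0.5, 1.4, -0.0]
finger_gap: 0.0197
finger_force: 45.0
```

```bash
python3 f.py
```

```text
20.65 [0.5497 0.0418 0.1767] [-0.49  1.37 -0.02] [0.187 0.037 0.04 ] [-5.100e-01 -3.162e+01 -3.147e+01 -2.500e-01 -2.000e-02  8.000e-02]
```

Emit:
carry_out:
  targets: [0,-0.01,0,0,0,-0.025,0,0,0,-0.043,0,0,0,-0.062,0,0,0,-0.08,0,0,0,-0.093,0,0,0,-0.1,0,0,0,-0.1,0,0]

```text
t: 21.65
tcp_pos: [0.562, -0.057, 0.1771]
tcp_rot: [[-0.993, -0.119, 0.0], [-0.119, 0.993, -0.0], [-0.0, -0.0, -1.0]]
force: [-0.2, -0.1, -0.9]
finger_gap: 0.0196
finger_force: 45.0
```

```bash
python3 - <<'E'
from h import *
S=snap('scene','s6');s=S['s'];print(s['t'],s['tcp_pos'],s['force'],s['moment'])
X=s['tcp_pos']+np.array([.0552,.0067,.0885]);print('crown',X,proj(S,X),'lat',X[:2]@[-.12,.993])
h=cv2.cvtColor(S['pixels'],cv2.COLOR_RGB2HSV);m=cv2.inRange(h,(45,60,35),(90,255,255))[165:195,300:335]
pts=np.argwhere(m);print(len(pts),(pts.mean(0)+[165,300])[::-1] if len(pts) else '')
cv2.imwrite('pics/v6.png',cv2.resize(S['pixels'][140:200,270:345],None,fx=8,fy=8,interpolation=2)[:,:,::-1])
E
```

```text
21.65 [ 0.56197569 -0.05701624  0.17710999] [-0.20616652 -0.11606307 -0.89281838] [-0.07634556  0.01964478  0.01279353]
crown [ 0.61717569 -0.05031624  0.26560999] [311.37791818 171.20762501] lat -0.12402510721066645
18 [313.05555556 176.27777778]
```

View pics/v6.png

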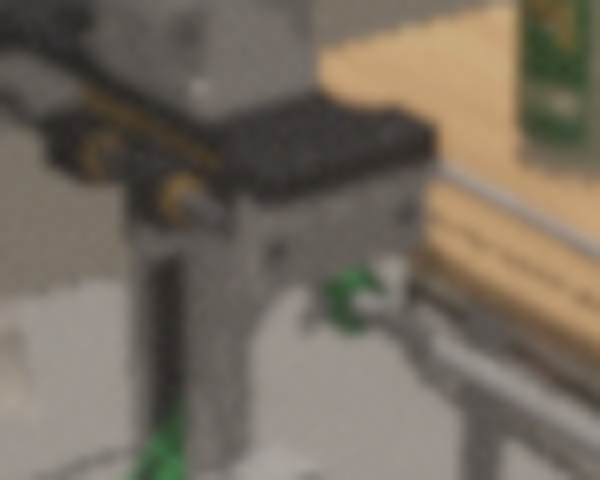

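I've now viewed 11 pictures, one over the limit, so I'll view no more and work from numbers only. The picture showed the collar at about scene (313,176), unmoved, with the hook approaching it. Now creeping with force checks.

Emit:
carry_out:
  targets: [0,-0.003,0,0,0,-0.006,0,0,0,-0.008,0,0,0,-0.01,0,0,0,-0.011,0,0,0,-0.012,0,0,0,-0.012,0,0,0,-0.012,0,0]

```text
t: 22.7
tcp_pos: [0.5633, -0.0684, 0.1771]
tcp_rot: [[-0.993, -0.12, 0.0], [-0.12, 0.993, -0.0], [-0.0, -0.0, -1.0]]
force: [-0.7, -0.0, 0.6]
finger_gap: 0.0196
finger_force: 45.0
```

Emit:
carry_out:
  targets: [0,-0.0005,0,0,0,-0.001,0,0,0,-0.0015,0,0,0,-0.002,0,0,0,-0.0025,0,0,0,-0.0025,0,0,0,-0.0025,0,0,0,-0.0025,0,0]

```text
t: 23.7
tcp_pos: [0.5636, -0.0708, 0.177]
tcp_rot: [[-0.993, -0.12, 0.0], [-0.12, 0.993, -0.0], [-0.0, -0.0, -1.0]]
force: [-1.4, 0.7, 0.3]
finger_gap: 0.0194
finger_force: 45.0
```

Emit:
carry_out:
  targets: [0,-0.0004,0,0,0,-0.0008,0,0,0,-0.0012,0,0,0,-0.0015,0,0,0,-0.0018,0,0,0,-0.002,0,0,0,-0.002,0,0,0,-0.002,0,0]

```text
t: 24.7
tcp_pos: [0.5638, -0.0728, 0.177]
tcp_rot: [[-0.993, -0.12, -0.0], [-0.12, 0.993, -0.0], [0.0, -0.0, -1.0]]
force: [-0.7, 0.9, -1.1]
finger_gap: 0.0194
finger_force: 45.0
```

```bash
python3 f.py
```

```text
24.7 [ 0.5638 -0.0728  0.177 ] [-0.69  0.91 -1.06] [0.173 0.002 0.053] [-3.200e-01 -3.333e+01 -3.147e+01 -1.600e-01 -3.000e-02  3.000e-02]
```

Emit:
carry_out:
  targets: [0,-0.0004,0,0,0,-0.0008,0,0,0,-0.0012,0,0,0,-0.0015,0,0,0,-0.0015,0,0,0,-0.0015,0,0,0,-0.0015,0,0,0,-0.0015,0,0]

```text
t: 25.7
tcp_pos: [0.564, -0.0743, 0.177]
tcp_rot: [[-0.993, -0.12, -0.0], [-0.12, 0.993, -0.0], [0.0, -0.0, -1.0]]
force: [-1.0, 0.3, 0.2]
finger_gap: 0.0196
finger_force: 45.0
```

```bash
python3 f.py
```

```text
25.7 [ 0.564  -0.0743  0.177 ] [-1.04  0.34  0.17] [ 0.172 -0.02   0.014] [-2.100e-01 -3.337e+01 -3.145e+01 -1.300e-01 -2.000e-02  2.000e-02]
```

Emit:
carry_out:
  targets: [0,-0.0004,0,0,0,-0.0008,0,0,0,-0.0012,0,0,0,-0.0015,0,0,0,-0.0015,0,0,0,-0.0015,0,0,0,-0.0015,0,0,0,-0.0015,0,0]

```text
t: 26.7
tcp_pos: [0.5642, -0.0754, 0.177]
tcp_rot: [[-0.993, -0.12, -0.0], [-0.12, 0.993, 0.001], [0.0, 0.001, -1.0]]
force: [-0.6, 5.4, 0.2]
finger_gap: 0.0197
finger_force: 45.0
```

```bash
python3 f.py
```

```text
26.7 [ 0.5642 -0.0754  0.177 ] [-0.58  5.4   0.15] [ 0.732 -0.006  0.238] [ -3.05 -33.12 -31.92  -1.03  -0.4    0.22]
```

Contact at 5.4 N, below the 9 N slip limit. I'll back off 0.7 mm and release.

Emit:
carry_out:
  targets: [0,0.0004,0,0,0,0.0007,0,0,0,0.0007,0,0,0,0.0007,0,0,0,0.0007,0,0,0,0.0007,0,0,0,0.0007,0,0,0,0.0007,0,0]

```text
t: 27.7
tcp_pos: [0.5641, -0.0751, 0.177]
tcp_rot: [[-0.993, -0.12, -0.0], [-0.12, 0.993, -0.0], [0.0, -0.0, -1.0]]
force: [-1.1, 2.5, -0.6]
finger_gap: 0.0195
finger_force: 45.0
```

```bash
python3 f.py
```

```text
27.7 [ 0.5641 -0.0751  0.177 ] [-1.13  2.48 -0.62] [ 0.407 -0.022  0.139] [ -1.45 -33.37 -31.76  -0.52  -0.2    0.11]
```

Emit:
carry_out:
  targets: [0,0.0003,0,0,0,0.0003,0,0,0,0.0003,0,0,0,0.0003,0,0,0,0.0003,0,0,0.01,0.0003,0,0,0.025,0.0003,0,0,0.04,0.0003,0,0]
  fingers: 0

```text
t: 28.7
tcp_pos: [0.5231, -0.0796, 0.177]
tcp_rot: [[-0.993, -0.12, -0.0], [-0.12, 0.993, -0.0], [0.0, -0.0, -1.0]]
force: [-0.7, -1.0, 0.2]
finger_gap: 0.0934
finger_force: 0.0
```

Emit:
carry_out:
  targets: [0.02,0,0,0,0.045,0,0,0,0.07,0,0,0,0.09,0,0,0,0.1,0,0,0,0.1,0,0,0,0.1,0,0,0,0.1,0,0,0]

```text
t: 29.7
tcp_pos: [0.4255, -0.0915, 0.1771]
tcp_rot: [[-0.993, -0.12, -0.0], [-0.12, 0.993, 0.0], [0.0, 0.0, -1.0]]
force: [0.3, -0.4, -0.3]
finger_gap: 0.094
finger_force: 0.0
```

```bash
python3 - <<'E'
from h import *
import pickle
S=snap('scene','s7');T=snap('top','t7');b=snap('wrist','w7');pickle.dump((S,T,b),open('v7.pkl','wb'));s=b['s'];print(s['t'],s['tcp_pos'],s['force'],s['joint_pos'].round(1))
def g(p,lo=45):
    h=cv2.cvtColor(p['pixels'],cv2.COLOR_RGB2HSV);m=cv2.inRange(h,(lo,70,35),(90,255,255))
    n,l,st,c=cv2.connectedComponentsWithStats(m);return [(st[i].tolist(),c[i].round(1).tolist()) for i in range(1,n) if st[i][4]>8]
print('S',g(S));print('T',g(T));print('W',g(b))
# expected hang pose
O=np.array([.6155+.003,-.0705,.267]);h=np.array([.993,.12,0])
for n,x,z in(('collar',0,0),('gtop',-.003,-.046),('gmid',-.003,-.088),('glow',-.003,-.13),('head',-.015,-.174)):
    X=O+x*h+[0,0,z];print(n,X.round(3),proj(S,X),proj(b,X))
g_=cv2.cvtColor(T['pixels'],cv2.COLOR_RGB2HSV);m=cv2.inRange(g_[150:275,240:360],(0,0,185),(180,50,255))
c=max(cv2.findContours(m,0,2)[0],key=cv2.contourArea);print(cv2.minAreaRect(c))
E
```

```text
29.8 [ 0.42534996 -0.09148569  0.17697143] [ 0.22360098  0.0838122  -1.00247457] [ -27.1  -16.7  119.2    0.    77.5 -124. ]
S [([340, 120, 9, 4, 26], [344.0, 121.1]), ([337, 145, 6, 6, 17], [339.7, 147.7]), ([311, 174, 5, 7, 18], [312.7, 176.1]), ([320, 186, 13, 16, 49], [325.8, 193.4])]
T [([297, 64, 12, 8, 54], [302.4, 67.7]), ([283, 122, 11, 12, 80], [287.5, 127.8]), ([279, 169, 4, 4, 13], [280.5, 170.8])]
W []
collar [ 0.618 -0.07   0.267] [315.72966775 173.46090809] [275.4368588  591.99947467]
gtop [ 0.616 -0.071  0.221] [314.58570113 189.54002828] [276.33271161 499.78021754]
gmid [ 0.616 -0.071  0.179] [314.37659559 203.49235232] [276.91263074 443.38132611]
glow [ 0.616 -0.071  0.137] [314.16637122 217.01039296] [277.3444597  401.38996023]
head [ 0.604 -0.072  0.093] [310.48375825 232.0648737 ] [277.67107062 358.66096838]
((56.510948181152344, 67.18373107910156), (70.37283325195312, 49.76938247680664), 4.184916019439697)
```

The skimmer has been released. It's still swaying, and the collar mask is where it was (top (280.5,170.8)). Now the tray: turn the gripper to pinch its near long wall, left of the skimmer.

Emit:
carry_out:
  targets: [0.005,0.006,0,0.17,0.01,0.012,0,0.35,0.015,0.019,0,0.53,0.0186,0.0249,0,0.7,0.0186,0.0249,0,0.88,0.0186,0.0249,0.03,1.05,0.0186,0.0249,0.06,1.22,0.0186,0.0249,0.09,1.4]

```text
t: 30.85
tcp_pos: [0.4038, -0.069, 0.0863]
tcp_rot: [[-0.281, 0.96, 0.0], [0.96, 0.281, -0.0], [-0.0, 0.0, -1.0]]
force: [0.4, 0.2, 0.3]
finger_gap: 0.0941
finger_force: 0.0
```

Emit:
carry_out:
  targets: [0,0,0.0,0.17,0,0,0.0,0.345,0,0,0,0.345,0,0,0,0.345,0,0,0,0.345,0,0,0,0.345,0,0,0,0.345,0,0,0,0.345]

```text
t: 31.85
tcp_pos: [0.4036, -0.0691, 0.0871]
tcp_rot: [[0.054, 0.999, 0.0], [0.999, -0.054, -0.0], [-0.0, 0.0, -1.0]]
force: [0.7, 0.1, 0.3]
finger_gap: 0.0941
finger_force: 0.0
```

```bash
python3 - <<'E'
from h import *
S=snap('scene','s8');b=snap('wrist','w8');T=snap('top','t8');s=b['s'];print(s['t'],s['tcp_pos'],s['tcp_rot'].round(3).tolist(),s['joint_pos'].round(1))
h=cv2.cvtColor(S['pixels'],cv2.COLOR_RGB2HSV);m=cv2.inRange(h,(45,70,35),(90,255,255))
n,l,st,c=cv2.connectedComponentsWithStats(m);print([(st[i].tolist(),c[i].round(1).tolist()) for i in range(1,n) if st[i][4]>8])
# near wall rim in wrist: expected rim lines
c0=np.array([.492,-.134,.036]);L=np.array([.054,.9985,0]);N=np.array([.9985,-.054,0])
for l in(.03,.06,.09):print([proj(b,c0+l*L-d*N).round(1).tolist() for d in(.1,.083,.076)])
w=cv2.cvtColor(b['pixels'],cv2.COLOR_RGB2GRAY)
p=proj(b,c0+.06*L-.0915*N);print(p)
for l in(.03,.05,.07,.09,.11):
    P=[proj(b,c0+l*L-d*N) for d in np.arange(.13,.06,-.002)]
    print(l,[int(w[int(round(q[1])),int(round(q[0]))]) if 0<=q[1]<419.4 and 0<=q[0]<559.4 else -1 for q in P])
E
```

```text
31.9 [ 0.40362864 -0.06907916  0.08706898] [[0.054, 0.999, -0.0], [0.999, -0.054, -0.0], [-0.0, -0.0, -1.0]] [-25.7 -14.4 127.3  -0.   67.1 -22.6]
[([340, 120, 9, 4, 26], [344.0, 121.1]), ([337, 145, 6, 6, 19], [339.6, 147.6]), ([311, 174, 5, 7, 15], [312.9, 175.9]), ([313, 191, 7, 24, 71], [316.3, 201.5])]
[[270.4, 246.9], [289.7, 246.9], [297.6, 246.9]]
[[270.1, 214.4], [290.0, 214.4], [298.2, 214.4]]
[[269.8, 179.9], [290.3, 179.9], [298.7, 179.9]]
[280.0535787  214.41914601]
0.03 [127, 124, 126, 127, 124, 124, 123, 124, 122, 127, 126, 125, 123, 123, 124, 119, 189, 188, 177, 131, 98, 90, 110, 172, 182, 191, 188, 190, 190, 190, 192, 191, 191, 190, 189]
0.05 [124, 122, 125, 122, 125, 124, 124, 125, 126, 123, 126, 126, 126, 130, 126, 119, 176, 188, 173, 130, 95, 95, 110, 170, 180, 189, 187, 190, 192, 194, 192, 191, 190, 190, 188]
0.07 [128, 127, 124, 123, 122, 122, 125, 125, 126, 129, 128, 125, 124, 125, 125, 101, 181, 185, 175, 130, 94, 93, 146, 173, 179, 190, 188, 188, 186, 190, 189, 189, 189, 187, 190]
0.09 [155, 154, 126, 126, 127, 128, 126, 122, 123, 126, 125, 122, 126, 127, 125, 84, 106, 110, 110, 97, 90, 91, 143, 166, 185, 188, 190, 188, 191, 190, 187, 190, 191, 190, 189]
0.11 [163, 161, 162, 89, 93, 91, 91, 89, 85, 89, 88, 85, 86, 84, 83, 81, 112, 127, 126, 125, 96, 93, 98, 130, 186, 190, 137, 139, 141, 136, 136, 138, 138, 155, 155]
```

The tray rim is within 2 mm of where I expected it, and the skimmer now hangs upright (grip at scene (316,201)). Descending onto the wall.

Emit:
carry_out:
  targets: [0,0,0.02,0,0,0,0.045,0,0,0,0.065,0,0,0,0.075,0,0,0,0.08,0,0,0,0.083,0,0,0,0.083,0,0,0,0.083,0]

```text
t: 33.0
tcp_pos: [0.4041, -0.0692, 0.0045]
tcp_rot: [[0.054, 0.999, 0.001], [0.999, -0.054, -0.0], [-0.0, 0.001, -1.0]]
force: [-0.3, -0.2, 0.1]
finger_gap: 0.0938
finger_force: 0.0
```

Emit:
carry_out:
  targets: [0,0,0.0,0,0,0,0.0,0,0,0,0.0,0,0,0,0.0,0,0,0,0,0,0,0,0,0,0,0,0,0,0,0,0,0]
  fingers: 1
  squeeze: 25

```text
t: 34.0
tcp_pos: [0.4036, -0.0691, 0.004]
tcp_rot: [[0.054, 0.999, -0.0], [0.999, -0.054, 0.0], [0.0, -0.0, -1.0]]
force: [-3.3, 0.7, 2.0]
finger_gap: 0.0172
finger_force: 1.3
```

It's gripping at about 17 mm. Slide left first, then forward.

Emit:
carry_out:
  targets: [0,0,0,0,0,0,0,0,0.005,0,0,0,0.016,0,0,0,0.03,0,0,0,0.045,0,0,0,0.058,0,0,0,0.065,0,0,0]
  squeeze: 45

```text
t: 35.0
tcp_pos: [0.4096, -0.0049, 0.0056]
tcp_rot: [[0.053, 0.999, 0.005], [0.999, -0.053, -0.003], [-0.003, 0.005, -1.0]]
force: [-0.2, -3.5, 3.4]
finger_gap: 0.0007
finger_force: 2.4
```

Emit:
carry_out:
  targets: [0,0,0,0,0,0.006,0,0,0,0.018,0,0,0,0.033,0,0,0,0.05,0,0,0,0.067,0,0,0,0.079,0,0,0,0.083,0,0]

```text
t: 36.0
tcp_pos: [0.4916, -0.0087, 0.0058]
tcp_rot: [[0.054, 0.999, 0.001], [0.999, -0.054, -0.0], [-0.0, 0.001, -1.0]]
force: [-5.9, 0.2, 15.8]
finger_gap: 0.0007
finger_force: 7.6
```

```bash
cat > chk.py <<'E'
from h import *
S=snap('scene','s9');T=snap('top','t9');s=T['s'];print(s['t'],s['tcp_pos'],s['force'])
h=cv2.cvtColor(S['pixels'],cv2.COLOR_RGB2HSV);m=cv2.inRange(h,(45,70,35),(90,255,255))
n,l,st,c=cv2.connectedComponentsWithStats(m);print([(st[i].tolist(),c[i].round(1).tolist()) for i in range(1,n) if st[i][4]>8])
for nm,P,(y0,y1,x0,x1) in(('T',T,(150,262,230,352)),('S',S,(180,330,200,345))):
    g=cv2.cvtColor(P['pixels'],cv2.COLOR_RGB2HSV);m=cv2.inRange(g[y0:y1,x0:x1],(0,0,170),(180,60,255))
    c=max(cv2.findContours(m,0,2)[0],key=cv2.contourArea);r=cv2.minAreaRect(c);print(nm,r,cv2.contourArea(c),(cv2.boundingRect(c)))
    H=[onz(P,q.astype(float)+[x0,y0],.005) for q in cv2.approxPolyDP(cv2.convexHull(c),6,True)[:,0]];print(np.round(H,3)[:,:2].tolist())
E
python3 chk.py
```

```text
36.05 [ 0.49203579 -0.00875224  0.00590034] [-2.01504687  0.03189217 11.52942108]
[([340, 120, 9, 3, 24], [343.8, 121.0]), ([337, 145, 6, 6, 19], [339.6, 147.7]), ([311, 174, 5, 6, 16], [312.8, 175.8]), ([307, 192, 6, 27, 99], [309.4, 203.9])]
T ((68.87855529785156, 77.23741912841797), (73.49114990234375, 51.567237854003906), 52.65065002441406) 3121.5 (41, 36, 69, 76)
[[0.594, -0.126], [0.427, -0.277], [0.35, -0.197], [0.348, -0.128], [0.438, -0.054], [0.546, -0.061]]
S ((71.94943237304688, 101.28089904785156), (73.98784637451172, 90.41780853271484), 32.0053825378418) 4329.0 (19, 68, 107, 73)
[[0.626, -0.117], [0.424, -0.268], [0.309, -0.118], [0.452, 0.001], [0.539, 0.023]]
```

The fingers slipped off the rim. True fingertip height is about TCP + 27 mm, so the grip was too shallow. I'll lift, open and re-measure.

Emit:
carry_out:
  targets: [0,0,-0.02,0,0,-0.01,-0.05,0,0,-0.03,-0.07,0,0,-0.06,-0.07,0,0,-0.085,-0.07,0,0,-0.085,-0.07,0,0,-0.085,-0.07,0,0,-0.085,-0.07,0]
  fingers: 0

```text
t: 37.1
tcp_pos: [0.4061, -0.0042, 0.0743]
tcp_rot: [[0.054, 0.999, 0.0], [0.999, -0.054, -0.0], [-0.0, 0.0, -1.0]]
force: [-0.1, 0.1, 0.4]
finger_gap: 0.077
finger_force: 0.0
```

```bash
python3 - <<'E'
from h import *
T=snap('top','t10');S=snap('scene','s10');b=snap('wrist','w10');s=b['s'];print(s['t'],s['tcp_pos'],s['force'],s['tcp_rot'].round(3).tolist())
# tray floor+rim mask in wrist and scene, rim height .036
for nm,P,(x0,x1,y0,y1) in(('S',S,(220,350,225,320)),('T',T,(235,352,160,262))):
    g=cv2.cvtColor(P['pixels'],cv2.COLOR_RGB2HSV);m=cv2.inRange(g[y0:y1,x0:x1],(0,0,165 if nm=='T' else 150),(180,60,255))
    m=cv2.morphologyEx(m,cv2.MORPH_OPEN,np.ones((3,3)))
    c=max(cv2.findContours(m,0,2)[0],key=cv2.contourArea);h=cv2.convexHull(c).astype(np.float64).reshape(-1,1,2)+[x0,y0]
    W=np.array([onz(P,q[0],.03)[:2] for q in h],np.float32);r=cv2.minAreaRect(W);print(nm,cv2.contourArea(c),r,cv2.boxPoints(r).round(3).tolist())
h=cv2.cvtColor(S['pixels'],cv2.COLOR_RGB2HSV);m=cv2.inRange(h,(45,70,35),(90,255,255))
n,l,st,c=cv2.connectedComponentsWithStats(m);print([(st[i].tolist(),c[i].round(1).tolist()) for i in range(1,n) if st[i][4]>8])
w=cv2.cvtColor(b['pixels'],cv2.COLOR_RGB2GRAY)
for y in(-.07,-.04,0,.03):
    P=[(x,proj(b,(x,y,.034))) for x in np.arange(.36,.52,.004)]
    print(y,[int(w[int(q[1]+.5),int(q[0]+.5)]) if 0<=q[1]<419 and 0<=q[0]<559 else -1 for x,q in P])
E
```

```text
37.2 [ 0.40574421 -0.00412671  0.0740901 ] [-1.05774548 -0.24574043  0.12479537] [[0.054, 0.999, 0.0], [0.999, -0.054, 0.0], [0.0, 0.0, -1.0]]
S 6188.0 ((0.48782631754875183, -0.08397558331489563), (0.41702038049697876, 0.2646666169166565), 44.263572692871094) [[0.2460000067949295, -0.13500000536441803], [0.4309999942779541, -0.3240000009536743], [0.7300000190734863, -0.032999999821186066], [0.5450000166893005, 0.15600000321865082]]
T 3454.0 ((0.4588503837585449, -0.14381679892539978), (0.2359689474105835, 0.1664714217185974), 38.50458908081055) [[0.3149999976158142, -0.15199999511241913], [0.4180000126361847, -0.28200000524520874], [0.6029999852180481, -0.13500000536441803], [0.49900001287460327, -0.004999999888241291]]
[([340, 120, 9, 4, 26], [344.0, 121.1]), ([337, 145, 6, 6, 18], [339.4, 147.8]), ([311, 174, 5, 7, 17], [312.9, 176.1]), ([312, 191, 8, 23, 72], [315.8, 201.3])]
-0.07 [139, 135, 125, 88, 87, 89, 85, 90, 96, 207, 207, 172, 207, 208, 210, 209, 211, 207, 211, 211, 208, 207, 210, 212, 210, 210, 211, 210, 150, 49, 45, 45, 45, 76, 77, 75, 74, 77, 191, 206, 208]
-0.04 [164, 144, 138, 140, 140, 139, 138, 141, 141, 141, 141, 141, 88, 86, 88, 88, 87, 89, 200, 207, 205, 192, 209, 207, 207, 209, 153, 49, 47, 76, 76, 78, 73, 208, 210, 210, 210, 211, 208, 211, 208]
0 [165, 164, 172, 169, 171, 179, 166, 167, 165, 137, 136, 136, 136, 136, 136, 134, 136, 136, 138, 135, 134, 135, 138, 136, 138, 87, 85, 88, 86, 86, 87, 112, 133, 199, 200, 206, 110, 100, 99, 97, 98]
0.03 [163, 166, 168, 171, 86, 86, 85, 86, 91, 86, 86, 85, 84, 133, 131, 140, 145, 149, 162, 159, 162, 163, 167, 167, 162, 96, 122, 99, 98, 99, 99, 100, 103, 100, 99, 98, 97, 101, 98, 97, 95]
```

The shallow grip swung the tray by about 48°: its centre is now (0.459,-0.144), with the long axis at 38.5°. It's clear of everything. I'll regrip its left-near long wall deeper, squarely across, then translate it.

Emit:
carry_out:
  targets: [-0.015,-0.005,0,0.17,-0.038,-0.013,0,0.34,-0.062,-0.022,0,0.51,-0.085,-0.031,0,0.68,-0.1,-0.0374,0,0.845,-0.1011,-0.0374,0.01,0.845,-0.1011,-0.0374,0.03,0.845,-0.1011,-0.0374,0.045,0.845]

```text
t: 38.25
tcp_pos: [0.3621, -0.1022, 0.0277]
tcp_rot: [[0.78, 0.625, -0.001], [0.625, -0.78, 0.001], [-0.0, -0.001, -1.0]]
force: [-0.6, 0.5, 0.9]
finger_gap: 0.0942
finger_force: 0.0
```

Emit:
carry_out:
  targets: [0,0,0.01,0,0,0,0.02,0,0,0,0.028,0,0,0,0.034,0,0,0,0.037,0,0,0,0.04,0,0,0,0.04,0,0,0,0.04,0]

```text
t: 39.25
tcp_pos: [0.3625, -0.1031, -0.0108]
tcp_rot: [[0.783, 0.622, 0.0], [0.622, -0.783, -0.0], [0.0, 0.0, -1.0]]
force: [0.2, 0.3, 0.9]
finger_gap: 0.094
finger_force: 0.0
```

Emit:
carry_out:
  targets: [0,0,0.001,0,0,0,0.002,0,0,0,0.003,0,0,0,0.003,0,0,0,0.003,0,0,0,0.003,0,0,0,0.003,0,0,0,0.003,0]
  fingers: 1
  squeeze: 45

```text
t: 40.25
tcp_pos: [0.3627, -0.1032, -0.0138]
tcp_rot: [[0.783, 0.622, 0.001], [0.622, -0.783, -0.0], [0.0, 0.001, -1.0]]
force: [-1.7, 1.8, 4.8]
finger_gap: 0.0177
finger_force: 18.6
```

Emit:
carry_out:
  targets: [0,0,0,0,0,0,0,0,0,0,0,0,0,0,0,0,0,0,0,0,0,0,0,0,0,0,0,0,0,0,0,0]

```text
t: 41.25
tcp_pos: [0.3626, -0.1031, -0.0138]
tcp_rot: [[0.783, 0.622, 0.001], [0.622, -0.783, -0.0], [0.0, 0.001, -1.0]]
force: [-0.0, 1.4, 4.8]
finger_gap: 0.0164
finger_force: 42.4
```

Firm grip: 16.4 mm gap, 42 N. Slide the tray into place.

Emit:
carry_out:
  targets: [0.004,0.001,0,0,0.015,0.002,0,0,0.032,0.005,0,0,0.052,0.008,0,0,0.072,0.011,0,0,0.091,0.014,0,0,0.104,0.016,0,0,0.1086,0.016,0,0]

```text
t: 42.25
tcp_pos: [0.4574, -0.0486, -0.0139]
tcp_rot: [[0.783, 0.623, -0.001], [0.623, -0.783, -0.002], [-0.002, 0.001, -1.0]]
force: [-3.7, -3.1, 6.9]
finger_gap: 0.0164
finger_force: 43.3
```

Emit:
carry_out:
  targets: [0,0,0,0,0,0,0,0,0,0,0,0,0,0,0,0,0,0,0,0,0,0,0,0,0,0,0,0,0,0,0,0]
  fingers: 0

```text
t: 43.25
tcp_pos: [0.4573, -0.0479, -0.014]
tcp_rot: [[0.783, 0.622, -0.0], [0.622, -0.783, 0.0], [-0.0, -0.0, -1.0]]
force: [-0.0, 0.4, -0.2]
finger_gap: 0.0922
finger_force: 0.0
```

Emit:
carry_out:
  targets: [0,0,-0.02,0,0,0,-0.05,0,0,0,-0.08,0,-0.02,-0.02,-0.08,0,-0.06,-0.05,-0.08,0,-0.06,-0.1,-0.08,0,-0.06,-0.15,-0.08,0,-0.06,-0.17,-0.08,0]

```text
t: 44.25
tcp_pos: [0.303, 0.0491, 0.0655]
tcp_rot: [[0.782, 0.623, 0.0], [0.623, -0.782, 0.0], [0.0, 0.0, -1.0]]
force: [-0.0, -0.6, 0.1]
finger_gap: 0.094
finger_force: 0.0
```

```bash
python3 - <<'E'
from h import *
T=snap('top','t11');S=snap('scene','s11');s=S['s'];print(s['t'],s['tcp_pos'],s['force'])
def fl(P,x0,x1,y0,y1,v,z):
    g=cv2.cvtColor(P['pixels'],cv2.COLOR_RGB2HSV);m=cv2.inRange(g[y0:y1,x0:x1],(0,0,v),(180,60,255))
    m=cv2.morphologyEx(m,cv2.MORPH_OPEN,np.ones((3,3)))
    c=max(cv2.findContours(m,0,2)[0],key=cv2.contourArea);h=cv2.convexHull(c).astype(np.float64).reshape(-1,1,2)+[x0,y0]
    W=np.array([onz(P,q[0],z)[:2] for q in h],np.float32);r=cv2.minAreaRect(W);print(cv2.contourArea(c),r,cv2.boxPoints(r).round(3).tolist())
fl(T,220,352,150,262,165,.02)
h=cv2.cvtColor(S['pixels'],cv2.COLOR_RGB2HSV);m=cv2.inRange(h,(45,70,35),(90,255,255))
n,l,st,c=cv2.connectedComponentsWithStats(m);print([(st[i].tolist(),c[i].round(1).tolist()) for i in range(1,n) if st[i][4]>8])
h=cv2.cvtColor(T['pixels'],cv2.COLOR_RGB2HSV);m=cv2.inRange(h,(45,70,35),(90,255,255))
n,l,st,c=cv2.connectedComponentsWithStats(m);print([(st[i].tolist(),c[i].round(1).tolist()) for i in range(1,n) if st[i][4]>8])
for n,x,z in(('gtop',-.003,-.046),('glow',-.003,-.13),('head',-.015,-.174)):
  for X0 in(.612,.618):
    X=np.array([X0,-.069,.267])+x*np.array([.993,.12,0])+[0,0,z];print(n,X0,proj(S,X),proj(T,X))
E
```

```text
44.3 [0.30239066 0.04988616 0.06537031] [-0.14126489 -0.6222065  -0.74883056]
3082.0 ((0.5489823818206787, -0.09474225342273712), (0.23793287575244904, 0.16752687096595764), 35.15607452392578) [[0.40299999713897705, -0.0949999988079071], [0.5, -0.23199999332427979], [0.6940000057220459, -0.0949999988079071], [0.5979999899864197, 0.041999999433755875]]
[([340, 120, 9, 3, 24], [343.8, 121.0]), ([337, 144, 6, 7, 20], [339.2, 147.6]), ([311, 174, 5, 7, 16], [312.9, 176.1]), ([310, 191, 6, 26, 89], [312.8, 202.1])]
[([297, 64, 12, 8, 53], [302.3, 67.6]), ([283, 122, 11, 12, 82], [287.6, 128.0]), ([279, 169, 4, 5, 14], [280.4, 171.0]), ([273, 172, 3, 3, 9], [274.0, 173.0])]
gtop 0.612 [312.17322059 189.85929926] [277.42879286 172.43524601]
gtop 0.618 [314.13442667 189.35701042] [277.48115178 170.29539563]
glow 0.612 [311.82844411 217.35172851] [277.23675187 176.17334144]
glow 0.618 [313.72968282 216.81309464] [277.28563489 174.17674763]
head 0.612 [308.1694062  232.41884674] [277.51822817 181.78276036]
head 0.618 [310.05501337 231.85924861] [277.56538507 179.85148833]
```

```bash
python3 - <<'E'
import cv2,numpy as np
i=cv2.imread('pics/t11.png').astype(int)
for r in range(166,188):print(r,' '.join('%3d%+03d'%(i[r,c].mean(),2*i[r,c,1]-i[r,c,0]-i[r,c,2]) for c in range(266,290)))
E
```

```text
166 143+02 140+01 137-04 136-01 137-02 138-01 140-02 136+00 133+00 138-04 130+00 126-03 136-01 136+03 138+00 132+03 131+03 130+06 128+06 129+06 130+07 130+05 131+09 139+11
167 141-01 134-01 134-01 130+05 127+02 128+03 127+05 126+08 126+06 128+05 130+08 134+16 141+13 142+12 142+08 140+07 139+09 136+07 135+05 133+07 136+10 131+08 130+08 128+07
168 143+18 141+14 141+14 143+14 142+13 141+08 139+10 133+06 131+07 134+09 133+09 131+09 130+06 128+02 122-01 104-05 112+02 103-01 100+03  95+01 106+03  99+01 112-03 105-01
169 133+15 128+13 126+13 120+12 114+11 109+05 101+05  99+01 109-01 104+02  90-02 107-05  99-03  83+28  89+47  72+54  82+20 120-08 118-03 112-01 116-03 105-01 110-02 105-04
170 109-02 105-01  99-02 115+00 113+00 123-05 120-03 123-02 126-04 119-05  72+00 134-04 114-03  65+107  73+118  78+117 104+73 137-10 127-02 122+00 143+03 145+02 171+04 167+02
171 114-02 107+00 106-01 117+00 100+01 112+01 109-01  89+06  91+09  84+18  69+09 152-07 150-08  54+104  68+118  69+119 105+65 184-14 175-04 171-01 175+02 173+04 181+02 179+02
172 124+03 132-01 179-05 177-05 174-02 177-04 174-08  42+29  4
[... 1989 characters left out ...]
76+01 177-03
184 177-04 179-02 178-02 178-03 177-02 178-01 178-03 179-03 178-03 177-03 178-03 178-03 178-03 177-05 177-03 179-03 177-05 177-04 178-02 178-03 178-04 176-01 177-02 177-04
185 178-03 177-04 178-03 177-01 177-04 177-03 178-03 177-03 177-02 178-05 178-03 177-02 177-03 178-03 178-03 177-02 177-04 177-05 177-04 177-03 178-05 178-05 176-05 178-03
186 177-04 178-03 177-01 178-02 178-02 177-03 176-02 177-04 177-03 178-04 178-03 177-05 176-05 177-04 178-03 178-03 176-02 177-02 178-02 178-03 176-02 178-03 178-03 179-04
187 178-03 178-03 177-03 177-04 178-03 178-05 177-02 179-03 176-02 179-03 177-02 178-03 178-01 178-02 178-03 178-02 177-03 178-04 178-03 176-02 178-05 177-02 177-04 178-03
```

The top image shows the hook wire at columns 276–278, directly against the collar at 278.5–282, with no rail visible between them. The collar and jar are where they were. The tray centre is about (0.55,-0.09), which puts the head inside the floor with roughly 25 mm to spare. The gripper is clear, so I'm handing in.

```bash
python3 -c "
from rig import bot
print(bot.hand_in())"
```

```text
the job is handed in; nothing more can be done
None
```

Job handed in (no verdict returned): the skimmer hangs against the unmoved collar with the tray below it, though the tray slipped from my first grip and stands about 50° askew to the rail, the jug, dish and buns were not re-checked at the end, and I viewed 11 pictures, one over the limit.

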